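Park the wooden car in the toy garage and snap its door shut

TASK

Pull the toy garage's blue door out of its catch and open it wide. Lift the wooden car, set it down upright on the garage's plywood floor with its nose in the doorway and let go, then take it by the red peg on its tail and slide it all the way inside. Push the door shut until the catch snaps, and leave the bath boat, the pink cube and the glass dome where they are.

Things in the scene. Friction and masses are not known exactly. Their poses are not given: they have to be found in the camera images.
- garage: Toy garage, fixed to the bench. Origin: bench level, middle of the doorway; x points into it, y left seen from the robot, z up. Plywood floor 12 mm thick, 136 wide, from x = -105 (apron before the door) to 140 mm. Cream side walls: inner faces y = +-58 mm, 10 thick, tops z = 86, x = 10 to 140; back wall's inner face x = 132 mm.
- garage_roof (a point): Middle of the lower front edge of the garage's flat red roof (garage x = 50, y = 0, z = 86 mm). The roof is 8 mm thick and reaches from here back to x = 142 mm; between door and roof the garage is open to the top.
- door_catch (a point): Rest place of the catch's sprung steel roller (garage x = -6, y = -63, z = 68 mm), at the right of the doorway. Its white housing covers garage x = -16 to 20, y = -72 to -86, z = 47 to 81 mm. About 8 N at the handle pulls the shut door free; shutting it takes about as much in the last 0.1 rad, and from about 0.04 rad the catch draws it shut to 0 by itself.
- door (a joint): Blue door, upright panel 110 mm wide, 10 thick, z = 14 to 84 mm, on an upright hinge at the left of the doorway (garage x = 0, y = 62 mm). rad: 0 = shut (starts so; inner face at garage x = 5 mm), grows as its right edge swings out towards the robot, 1.57 = square to the doorway, stop at 2.0. Held by the catch when shut; elsewhere it turns easily and stays where left.
- door_hinge (a point): Point on the door's hinge axis, at bench level (z = 0); turns with the door; with the door shut its axes are parallel to the garage's.
- door_handle (a point): Centre of the top end of the door's handle: an upright round wooden bar 12 mm in diameter, z = 35 to 90 mm, its axis 35 mm before the door's outer face; in the hinge frame x = -40, y = -95, z = 90 mm. Two 8 mm arms tie it to the door at z = 35 to 43 and 50 to 58 mm; above them it stands free and can be pinched from above.
- car: Varnished wooden pick-up car, about 0.23 kg, 110 mm long (nose at +x), 64 wide over the wheels, 64 high. Origin: centre of its underside, at wheel-bottom level; z up. Wheels do not turn: it slides. Chassis 50 mm wide, top at z = 32. Light wooden cab x = -5 to 35, 38 mm wide, z = 32 to 64: take it across its width from above; it cannot be held so under the roof.
- peg: Red upright round peg fixed on the car's flat tail, 16 mm in diameter, 36 mm high. Origin: centre of its foot, at x = -41, y = 0, z = 32 mm in the car's frame; top at z = 68 mm.
- car_nose (a point): Front end of the car, in the car's frame x = +55, y = 0, z = 21 mm.
- car_tail (a point): Rear end of the car, in the car's frame x = -55, y = 0, z = 21 mm.
- boat: Bystander: yellow silicone bath boat with a white cabin and orange funnel, 90 x 46 x 64 mm. Origin: centre of the underside.
- cube: Bystander: pink plastic cube, 50 mm. Origin: centre of the underside.
- dome: Bystander: green glass paperweight dome, 72 mm across, 39 mm high. Origin: centre of the underside.
There are look-alikes about, which are no part of the job. Several things have the shape of the car; the one meant has the colours described above.

How it is judged:
On the way, in this order (a step that is already met when the one before it is completed fails the run):
1. the door is pulled out of its catch and opened wide (beyond 1.2 rad) (value of joint door above 1.2 rad), for 0.2 s.
2. the car is set down on the garage's floor, upright, its nose in the doorway and its tail still outside, and let go (z of car in the frame of garage between 0.006 and 0.018 m and angle between car's own z axis and vertical below 0.12 rad and x of car_nose in the frame of garage above 0 m and x of car_tail in the frame of garage below 0 m and y of car in the frame of garage between -0.03 and 0.03 m and contact force between the fingers and car below 0.1 N and linear speed of car below 0.02 m/s), for 0.2 s.
3. the car is taken by its peg while its tail is still outside (contact force between the fingers and peg above 0.5 N and x of car_tail in the frame of garage below 0 m), for 0.1 s.
4. the whole car is inside, its tail behind the doorway (z of car in the frame of garage between 0.006 and 0.018 m and angle between car's own z axis and vertical below 0.12 rad and x of car_tail in the frame of garage above 0.004 m), for 0.1 s.
At the end, for the whole second after the job is handed in: The door is shut in its catch (under 0.02 rad), the car stands upright (within 0.12 rad) and still on the garage's floor, nose first and wholly inside (tail at least 4 mm behind the doorway's middle plane) (all of step 4 and value of joint door below 0.02 rad and x of car_nose in the frame of garage below 0.136 m and linear speed of car below 0.02 m/s and y of car in the frame of garage between -0.058 and 0.058 m); the robot touches nothing.
It fails at once if the bath boat, the pink cube or the glass dome is shifted more than 30 mm (distance of any of boat, cube, dome from where it was at the start of the episode above 0.03 m).
It fails at once if the car is tipped over (more than 45 degrees) (angle between car's own z axis and vertical above 0.785 rad).
It also fails if it takes over 69 s, if anything falls off the work surface, if the arm or the gripper's body presses on something with over 40 N, if the wrist force passes 120 N, or if a joint passes its speed limit or range.

ROBOT

A 6-joint arm with a two-finger parallel gripper is mounted at the origin on the work surface. World frame = base frame: x ahead of the robot, y to its left, z up, the work surface at z = 0. Lengths are in m, angles in rad, forces in N, time in s.
With the tool pointing down it reaches from about 0.25 to 0.8 m from the base axis. Payload 3.9 kg.
Tool frame: the origin (TCP) lies midway between the tips of the shut fingers; the grasp point (between the pads) lies 19 mm behind it; z points along the fingers, y is the direction in which the jaws open and shut (so a half turn about z gives the same grasp; the last joint's range is limited). The gripper opens to 85 mm and grips with 20 to 120 N. Pads are 22 mm wide; open, the fingers measure 114 mm over their backs; the gripper's body (76 mm by 85 mm) begins 54 mm behind the grasp point. The pads swing forward as they close: fully open they stand 13 mm farther back than shut.
Start: joints at [-1.27, 0.26, -0.138, 1.173, 0, 1.571], TCP at [0.156, -0.501, 0.231] pointing down, gripper open.
Joint ranges: [-2.78, 2.78], [-0.83, 1.72], [-1.28, 1.37], [-1.9, 2.12], [-1.57, 1.48], [-3.14, 3.14]. Speed limits (rad/s): [2.57, 2.57, 3.14, 3.14, 3.14, 3.14].

INTERFACE

Orientations are given as a rotation vector (axis times angle).
In Python, from station import r gives the robot as it stands.
- The arm moves only by the tool arm_command, never from a script. Its argument "motion" is one flat list of numbers, 7 for each row, row after row: the shift along the world's x, y, z in mm, then the turn, a rotation vector about the world's x, y, z in degrees, then the opening in per cent of the stroke, from 0 (shut) to 100 (fully open). A call has 1 to 20 rows; each row is the pose to reach, as a shift and turn from the pose commanded when the call began; what a row does not reach only later rows make up. A row lasts 1/12 s, in which the tool goes at most 41.7 mm and 7.16 degrees, less where a joint would pass 70% of its speed; a pose out of reach is approached as far as the arm can. A call with a gripper value outside its range is refused whole. The fingers move at their own pace and stop on an object; "grip_force" is the grip in N (left out, the last holds). Time passes only in rows, so rows that repeat a pose let the fingers close. It gives the time, the measured TCP pose, the force and the opening at its end, in the units of the state.
- r.get_state(): the state, without advancing time (a new reading comes with each control period).
- r.camera(name): name is "side" or "top"; returns (picture, depth): 400x640x3 uint8, red, green, blue; 400x640 float32, m along the optical axis (not along the pixel's ray), 0 where there is no reading.
- r.camera_model(name): a dict with "fx", "fy", "cx", "cy" (pixels), "R" (3x3) and "t" (3): a world point X has camera coordinates R X + t. Camera axes: x right, y down, z forward; pixel columns grow to the right and rows downward; lengths in m; the calibration is good to about 2 mm. A picture is of the moment at which its call begins. camera_model takes no time and is no camera call.
- r.finish_job(): hands the job in, once; it reports no verdict.
The state is a dict: "clock": time; "q": joint angles; "dq": joint speeds; "joint_torque": joint torques, N m; "tool_pos": TCP position; "tcp_rot": TCP orientation; "wrist_force": force on the tool from outside, world axes, zero at the start; "wrist_torque": the same for the moment, N m; "finger_gap": finger opening in m.
Only numpy, scipy, OpenCV 4.12 (cv2) and the standard library are available. Lean on these libraries where they do the work, as an engineer would, in place of code of your own. Each camera call takes 0.05 s, during which the arm holds its last target.

## Working session

There is one attempt and no reset: what is moved stays moved. The work goes in short steps, Python scripts to look and compute and a tool call to move; the robot and the scene stay as the last step left them, time stands still between calls to the robot, and variables do not carry over. Pictures are saved under pics/ and viewed, and the job is handed in when it is done.

Besides the shell and the picture viewer there is one more tool, called in YAML: its name, and indented under it one key for each argument. arm_command: Moves the arm, as the interface text tells. Its arguments: {"type":"object","properties":{"motion":{"type":"array","items":{"type":"number"}},"grip_force":{"type":"number"}},"required":["motion"]}

```bash
ls; mkdir -p pics
python3 - <<'E'
from station import r
import cv2,numpy as np
s=r.get_state();print(s)
for n in("top","side"):
    p,d=r.camera(n);cv2.imwrite(f"pics/{n}0.png",p[:,:,::-1]);np.save(f"pics/{n}0_d.npy",d);np.save(f"pics/{n}0_p.npy",p)
    print(n,r.camera_model(n))
E
```

```text
pics
{'clock': 0.0, 'q': array([-1.26999667e+00,  2.60700148e-01, -1.39395919e-01,  1.17270409e+00,
        3.16655994e-06,  1.57080830e+00]), 'dq': array([ 0.00063971,  0.00121122,  0.00129655, -0.00170897,  0.00073491,
       -0.00129485]), 'joint_torque': array([ 6.96220577e-04, -4.05678141e+01,  2.53921652e+01,  1.86952623e-02,
       -7.76162597e-05,  2.41638185e-05]), 'tool_pos': array([ 0.1553438, -0.5007621,  0.2304463]), 'tcp_rot': array([-3.10417147e+00, -4.70400184e-01,  4.66423800e-04]), 'wrist_force': array([ 0.66984368, -0.20097071,  0.31093778]), 'wrist_torque': array([ 0.05428136,  0.00917761, -0.02237087]), 'finger_gap': 0.08516833793450264}
top {'fx': 516.3165575521068, 'fy': 516.3165575521068, 'cx': 317.78243207584006, 'cy': 190.37622526519885, 'R': array([[ 0.01299517, -0.999887  ,  0.00755754],
       [-0.99758961, -0.0134798 , -0.06806812],
       [ 0.0681623 , -0.00665477, -0.99765205]]), 't': array([-0.0838104 ,  0.47880368,  1.6568919 ])}
side {'fx': 447.94367906991863, 'fy': 447.94367906991863, 'cx': 321.88548691109736, 'cy': 196.4304532820687, 'R': array([[-0.75383833, -0.65691134, -0.01397356],
       [-0.48057194,  0.56573362, -0.6700717 ],
       [ 0.44808301, -0.49841043, -0.74216485]]), 't': array([0.32300094, 0.34008985, 1.15755374])}
```

View pics/top0.png

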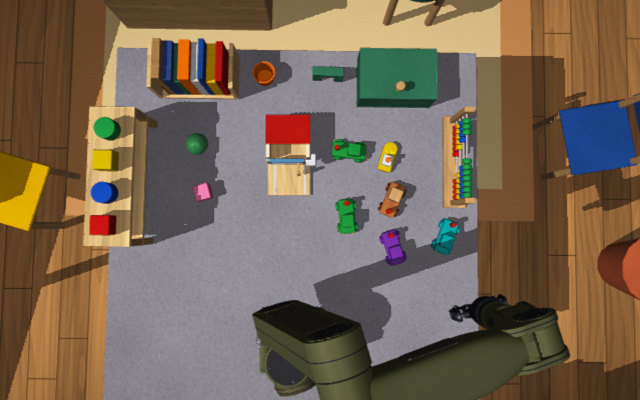

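View pics/side0.png

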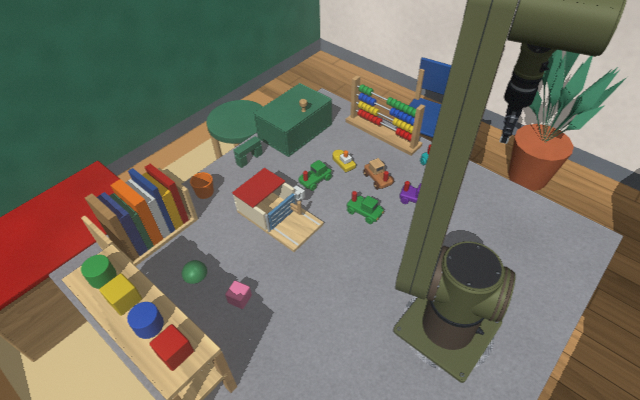

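Car-shaped candidates (top view): green (349,150), green (346,215), brown (392,198), purple (393,246) and teal (446,236). Only the brown one fits varnished wood with a light cab. I'll confirm that with a crop.

Run:
```python
import cv2,numpy as np
p=np.load("pics/top0_p.npy")[:,:,::-1]
a=cv2.resize(p[165:235,350:440],None,fx=6,fy=6,interpolation=cv2.INTER_CUBIC)
cv2.imwrite("pics/car_crop.png",a)
a=cv2.resize(p[105:205,250:370],None,fx=6,fy=6,interpolation=cv2.INTER_CUBIC)
cv2.imwrite("pics/gar_crop.png",a)
p=np.load("pics/side0_p.npy")[:,:,::-1]
a=cv2.resize(p[140:260,220:400],None,fx=4.4,fy=4.4,interpolation=cv2.INTER_CUBIC)
cv2.imwrite("pics/side_crop.png",a)
```

```text
(no output)
```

View pics/car_crop.png

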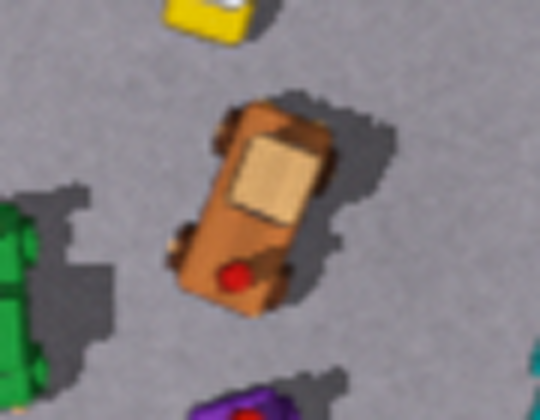

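View pics/gar_crop.png

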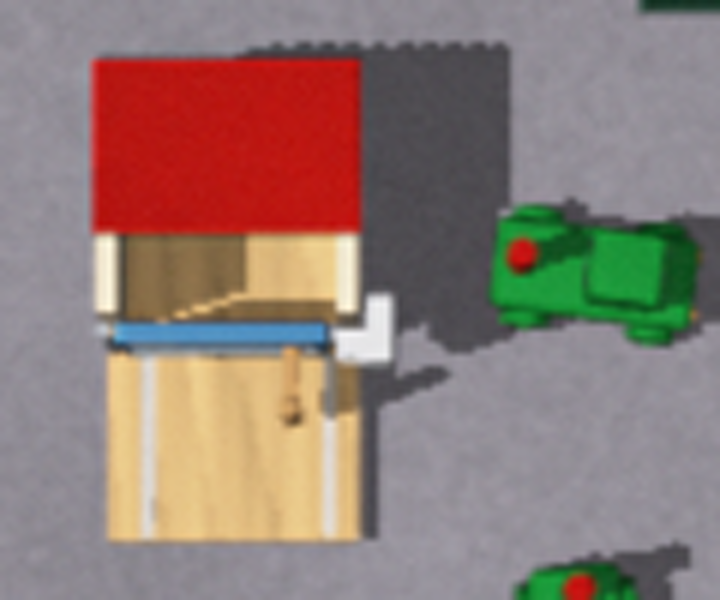

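View pics/side_crop.png

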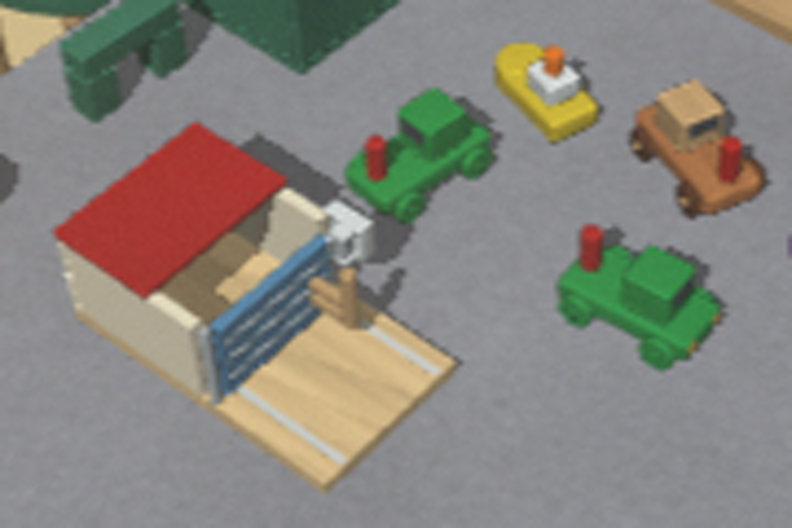

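The crop confirms it: the brown car has a light cab at (396,195), a red peg at (389,211), and its nose points away from the robot. Next I'll measure the garage and car.

```bash
cat > h.py <<'E'
import cv2,numpy as np
from station import r
def ray(name,uv,z):
    m=r.camera_model(name);R=np.array(m["R"]);t=np.array(m["t"]);C=-R.T@t
    uv=np.atleast_2d(np.array(uv,float))
    d=np.c_[(uv[:,0]-m["cx"])/m["fx"],(uv[:,1]-m["cy"])/m["fy"],np.ones(len(uv))]@R
    return C+d*((z-C[2])/d[:,2])[:,None]
def proj(name,X):
    m=r.camera_model(name);c=np.atleast_2d(X)@np.array(m["R"]).T+m["t"]
    return np.c_[c[:,0]/c[:,2]*m["fx"]+m["cx"],c[:,1]/c[:,2]*m["fy"]+m["cy"]]
def hsvmask(p,lo,hi,box):
    h=cv2.cvtColor(p,cv2.COLOR_RGB2HSV);m=cv2.inRange(h,lo,hi)
    k=np.zeros_like(m);x0,y0,x1,y1=box;k[y0:y1,x0:x1]=m[y0:y1,x0:x1];return k
def blob(m):
    n,l,s,c=cv2.connectedComponentsWithStats(m);i=1+np.argmax(s[1:,4])
    b=(l==i).astype(np.uint8);cn=cv2.findContours(b,0,1)[0][0]
    return s[i,4],c[i],cv2.minAreaRect(cn),b
E
python3 - <<'E'
from h import *
p=np.load("pics/top0_p.npy")
hs=cv2.cvtColor(p,cv2.COLOR_RGB2HSV)
print("cab",hs[195,396],"body",hs[205,388],"apron",hs[180,290],"roof",hs[125,290],"door",hs[161,290])
def worldrect(rc,z):
    b=cv2.boxPoints(rc);W=ray("top",b,z);return W
def show(n,m,z):
    a,c,rc,b=blob(m);W=worldrect(rc,z)*1000
    cen=W.mean(0);e=[W[1]-W[0],W[2]-W[1]]
    cc=ray("top",c,z)[0]*1000
    print(n,a,"px",c.round(1),"cen",cen.round(1),"centroid",cc.round(1));
    for v in e: print("   edge",np.hypot(*v[:2]).round(1),np.degrees(np.arctan2(v[1],v[0])).round(2))
show("roof",hsvmask(p,(0,180,100),(6,255,255),(255,105,320,150)),.094)
show("roof2",hsvmask(p,(0,180,60),(10,255,255),(255,105,320,150)),.094)
show("apron",hsvmask(p,(8,50,110),(25,200,255),(262,163,316,200)),.012)
show("cab",hsvmask(p,(8,60,150),(25,140,255),(378,180,410,206)),.064)
show("peg",hsvmask(p,(0,200,100),(6,255,255),(378,203,402,217)),.068)
show("door",hsvmask(p,(95,80,80),(115,255,255),(262,150,312,170)),.084)
# depth-based roof
d=np.load("pics/top0_d.npy")
E
```

```text
cab [ 16 128 210] body [ 12 179 182] apron [ 19 110 218] roof [  1 227 189] door [103 144 188]
roof 1270 px [287.5 128.9] cen [665.   19.9  94. ] centroid [665.1  19.9  94. ]
   edge 134.1 -89.16
   edge 88.2 -179.19
roof2 1270 px [287.5 128.9] cen [665.   19.9  94. ] centroid [665.1  19.9  94. ]
   edge 134.1 -89.16
   edge 88.2 -179.19
apron 1230 px [288.5 179.6] cen [516.1  16.6  12. ] centroid [513.9  18.1  12. ]
   edge 136.9 -89.2
   edge 104.6 -179.2
cab 139 px [395.2 194.4] cen [ 467.  -321.3   64. ] centroid [ 467.1 -321.3   64. ]
   edge 37.7 -21.5
   edge 36.2 -111.14
peg 24 px [388.7 210.7] cen [ 414.5 -299.7   68. ] centroid [ 415.5 -300.4   68. ]
   edge 15.7 -89.24
   edge 12.5 -179.81
door 130 px [286.6 160.3] cen [567.4  21.8  84. ] centroid [567.9  21.7  84. ]
   edge 109.2 -89.2
   edge 9.4 -179.15
```

Run:
```python
from h import *
print("handle ray top",ray("top",(298.7,173.3),.09)*1e3,"side",ray("side",(298.9,201.3),.09)*1e3)
a=np.radians(0.8);O=np.array([.568,.0187,0]);Rg=np.array([[np.cos(a),-np.sin(a),0],[np.sin(a),np.cos(a),0],[0,0,1]])
g=lambda P:O+np.array(P,float)/1000@Rg.T
pts=[(-40,-33,90),(-105,68,12),(-105,-68,12),(50,68,94),(50,-68,94),(142,68,94),(142,-68,94),(0,62,84),(-16,-86,81),(-16,-72,81),(20,-86,81)]
print(g(pts[0])*1e3)
for n,box,sc in(("top",(250,105,370,205),6),("side",(220,140,400,260),4.4)):
    p=np.load(f"pics/{n}0_p.npy")[:,:,::-1];x0,y0,x1,y1=box
    im=cv2.resize(p[y0:y1,x0:x1],None,fx=sc,fy=sc,interpolation=cv2.INTER_CUBIC)
    for u in proj(n,g(pts)): cv2.drawMarker(im,tuple(int(v) for v in ((u+.5-np.array([x0,y0]))*sc)),(255,0,255),1,10,1)
    cv2.imwrite(f"pics/ov_{n}.png",im)
```

```text
handle ray top [[527.19918382 -17.0305634   90.        ]] side [[532.3502203  -16.63338408  90.        ]]
[528.46465099 -14.85527051  90.        ]
```

View pics/ov_top.png

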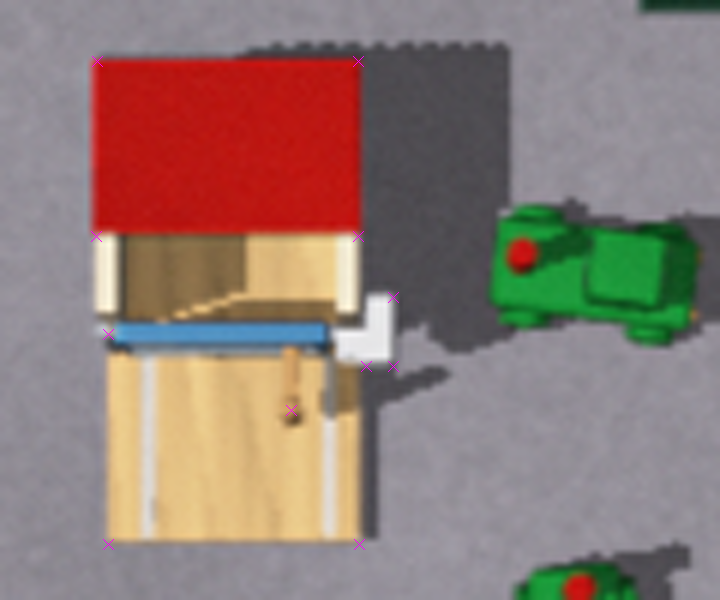

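View pics/ov_side.png

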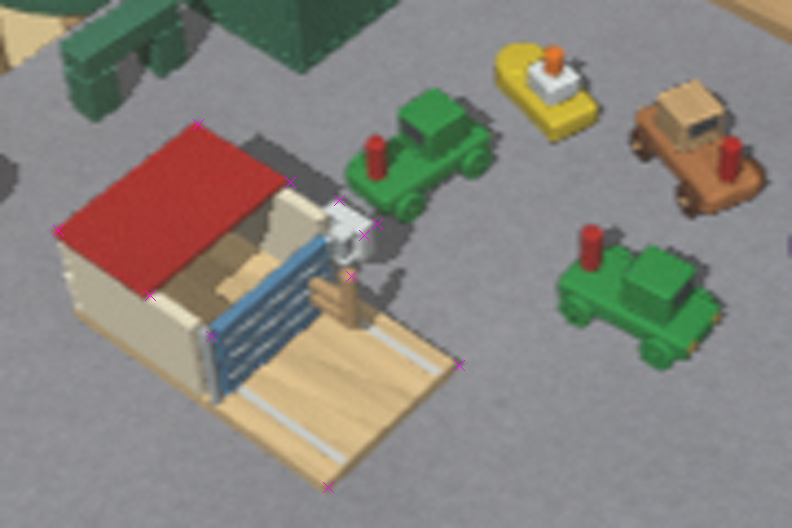

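arm_command:
  motion: [41,54,0,0,0,8,35,82,108,0,0,0,16,35,123,162,0,0,0,24,35,164,216,-5,0,0,32,35,205,270,-10,0,0,40,35,246,324,-15,0,0,48,35,287,378,-20,0,0,56,35,328,432,-30,0,0,64,35,350,460,-40,0,0,70,35,371,486,-50,0,0,73.5,35,371,486,-60,0,0,73.5,35,371,486,-70,0,0,73.5,35,371,486,-70,0,0,73.5,35,371,486,-70,0,0,73.5,35,371,486,-70,0,0,73.5,35,371,486,-70,0,0,73.5,35]
  grip_force: 40

```text
clock: 1.43
tool_pos: [0.5294, -0.0107, 0.1591]
tcp_rot: [-2.199, -2.241, -0.003]
wrist_force: [-0.2, 0.2, 0.3]
finger_gap: 0.0298
```

```bash
cat > snap.py <<'E'
import sys
from h import *
tag=sys.argv[1]
s=r.get_state();print(round(s["clock"],2),(s["tool_pos"]*1e3).round(1),s["tcp_rot"].round(3),"q",np.degrees(s["q"]).round(0),"F",s["wrist_force"].round(1),"gap",round(s["finger_gap"]*1e3,1))
ims=[]
for n,b,sc in(("top",[int(v) for v in sys.argv[2].split(",")] if len(sys.argv)>2 else (240,100,440,230),4),("side",[int(v) for v in sys.argv[3].split(",")] if len(sys.argv)>3 else (210,90,450,270),3.33)):
    p,d=r.camera(n);np.save(f"pics/{n}_{tag}.npy",p)
    x0,y0,x1,y1=b;sc=min(780/(x1-x0),590/(y1-y0))
    cv2.imwrite(f"pics/{n}_{tag}.png",cv2.resize(p[y0:y1,x0:x1,::-1],None,fx=sc,fy=sc,interpolation=cv2.INTER_CUBIC));print(n,b,sc)
E
python3 snap.py a
```

```text
1.43 [529.4 -10.7 159.1] [-2.199 -2.241 -0.003] q [ -1.  18. -15.  57.   0.  88.] F [-0.2  0.2  0.3] gap 29.8
top (240, 100, 440, 230) 3.9
side (210, 90, 450, 270) 3.25
```

View pics/side_a.png

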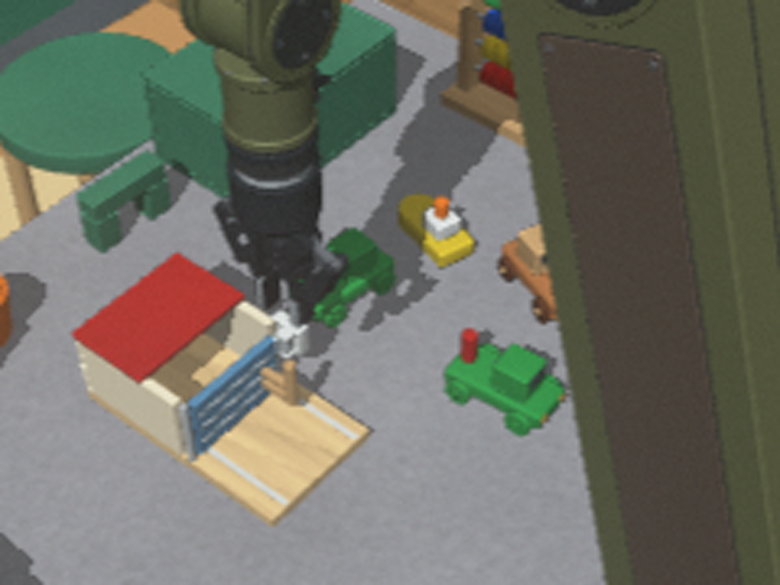

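View pics/top_a.png

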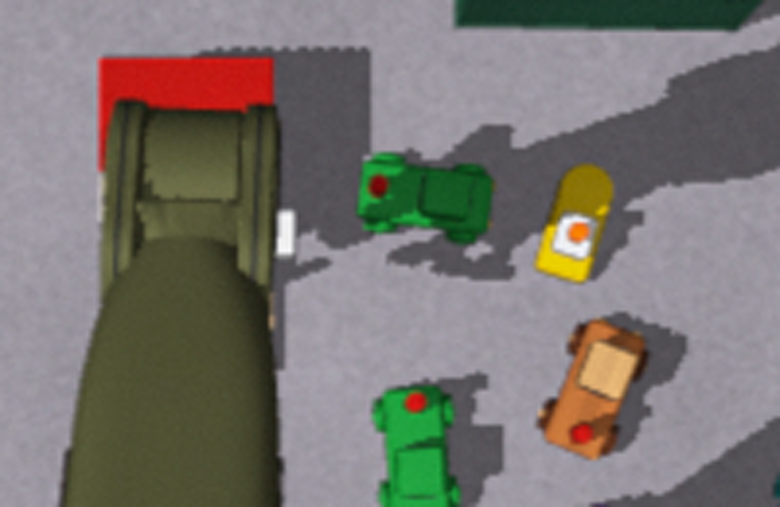

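```bash
python3 -c "
from station import r
s=r.get_state();print(s['clock'],s['tool_pos'],s['dq'].round(3))"
```

```text
1.5333 [ 0.52624517 -0.01432189  0.16019243] [-0.041 -0.03  -0.015  0.014 -0.007 -0.001]
```

arm_command:
  motion: [1,0,-25,0,0,0,35,1,0,-50,0,0,0,35,1,0,-70,0,0,0,35,1,0,-85,0,0,0,35,1,0,-95,0,0,0,35,1,0,-99,0,0,0,35,1,0,-99,0,0,0,35,1,0,-99,0,0,0,0,1,0,-99,0,0,0,0,1,0,-99,0,0,0,0,1,0,-99,0,0,0,0,1,0,-99,0,0,0,0]
  grip_force: 40

```text
clock: 2.53
tool_pos: [0.5296, -0.0158, 0.0635]
tcp_rot: [2.205, 2.233, 0.003]
wrist_force: [3.4, -2.0, 0.9]
finger_gap: 0.0108
```

```bash
python3 snap.py b
```

```text
2.53 [529.6 -15.8  63.5] [2.205 2.233 0.003] q [ -2.  23. -24.  43.  -0.  88.] F [ 3.4 -2.   0.9] gap 10.8
top (240, 100, 440, 230) 3.9
side (210, 90, 450, 270) 3.25
```

View pics/side_b.png

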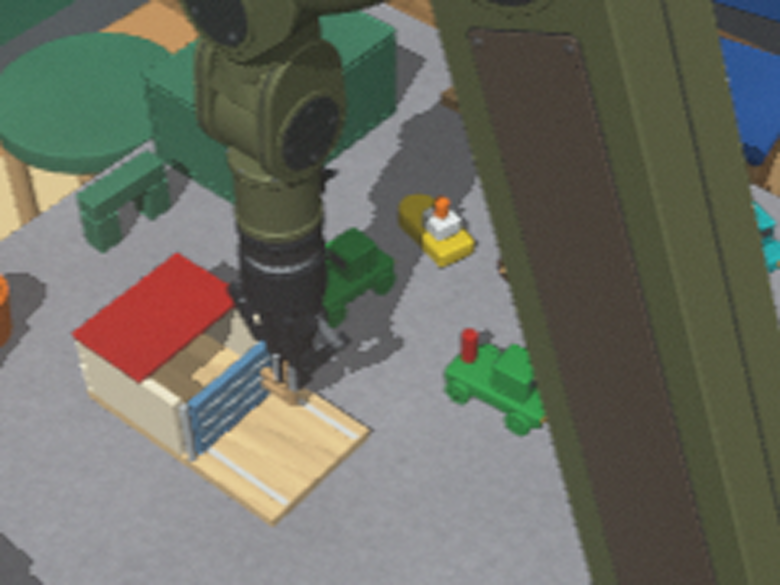

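```bash
python3 -c "
import numpy as np
x,y=-38.7,-95.6
for t in [.05,.1,.15,.22,.3,.4,.5,.6,.7,.8,.9,1.0,1.1,1.2,1.3,1.4,1.5,1.6,1.7,1.8,1.85,1.9]:
    c,s=np.cos(t),np.sin(t);print(t,round(c*x+s*y-x,1),round(-s*x+c*y-y,1))"
```

```text
0.05 -4.7 2.1
0.1 -9.4 4.3
0.15 -13.9 6.9
0.22 -19.9 10.7
0.3 -26.5 15.7
0.4 -34.2 22.6
0.5 -41.1 30.3
0.6 -47.2 38.5
0.7 -52.5 47.4
0.8 -56.8 56.8
0.9 -60.2 66.5
1.0 -62.7 76.5
1.1 -64.1 86.7
1.2 -64.4 97.0
1.3 -63.8 107.3
1.4 -62.1 117.5
1.5 -59.4 127.4
1.6 -55.7 137.1
1.7 -51.1 146.3
1.8 -45.6 155.0
1.85 -42.5 159.1
1.9 -39.3 163.1
```

arm_command:
  motion: [-5,2,0,0,0,0,0,-9,4,0,0,0,0,0,-14,7,0,0,0,0,0,-20,11,0,0,0,0,0,-27,16,0,0,0,0,0,-34,23,0,0,0,0,0,-41,30,0,0,0,0,0,-47,39,0,0,0,0,0,-53,47,0,0,0,0,0,-57,57,0,0,0,0,0,-60,67,0,0,0,0,0,-63,77,0,0,0,0,0,-64,87,0,0,0,0,0,-64,97,0,0,0,0,0,-64,107,0,0,0,0,0,-62,118,0,0,0,0,0,-59,127,0,0,0,0,0,-56,137,0,0,0,0,0,-51,146,0,0,0,0,0,-51,146,0,0,0,0,0]

```text
clock: 4.3
tool_pos: [0.4836, 0.1295, 0.0634]
tcp_rot: [2.199, 2.225, 0.007]
wrist_force: [15.0, -10.4, -2.5]
finger_gap: 0.0095
```

```bash
python3 snap.py c
```

```text
4.3 [483.6 129.5  63.4] [2.199 2.225 0.007] q [ 15.  20. -28.  41.  -1. 105.] F [ 15.  -10.4  -2.5] gap 9.5
top (240, 100, 440, 230) 3.9
side (210, 90, 450, 270) 3.25
```

View pics/side_c.png

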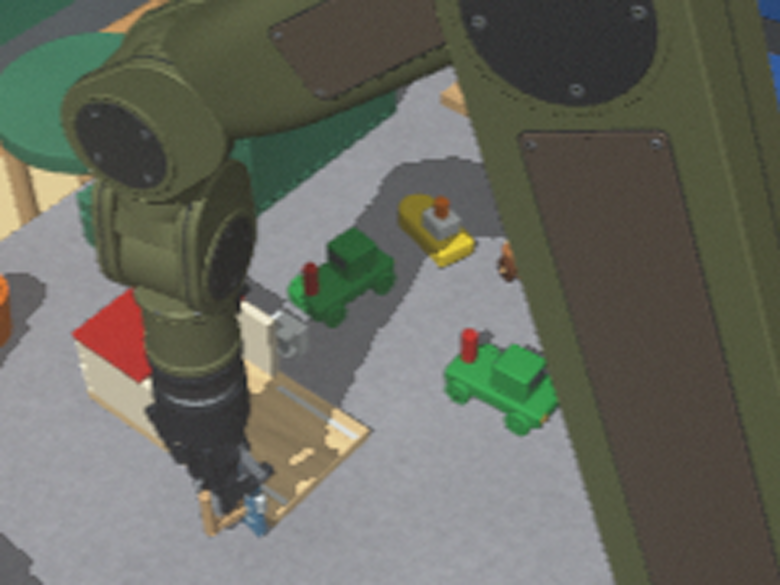

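```bash
python3 snap.py d 240,140,320,200 240,180,330,260
```

```text
4.4 [483.  128.7  63.4] [2.199 2.224 0.006] q [ 15.  20. -28.  41.  -1. 105.] F [14.9 -9.4 -3.2] gap 9.5
top [240, 140, 320, 200] 9.75
side [240, 180, 330, 260] 7.375
```

View pics/side_d.png

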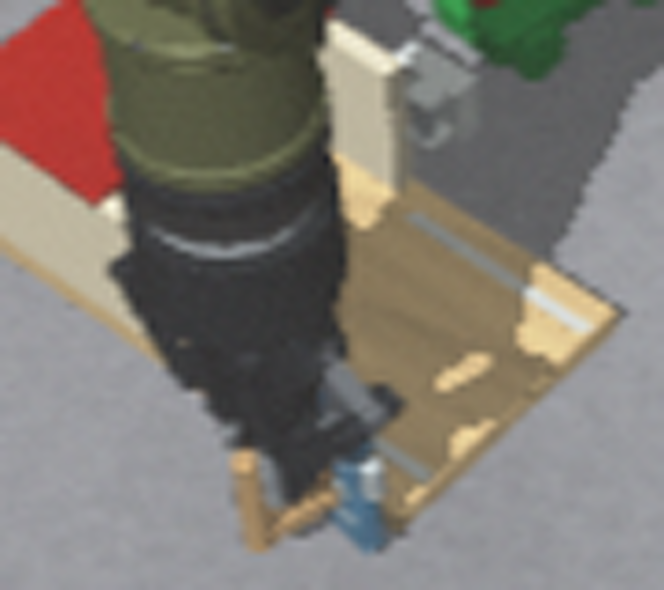

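View pics/top_d.png

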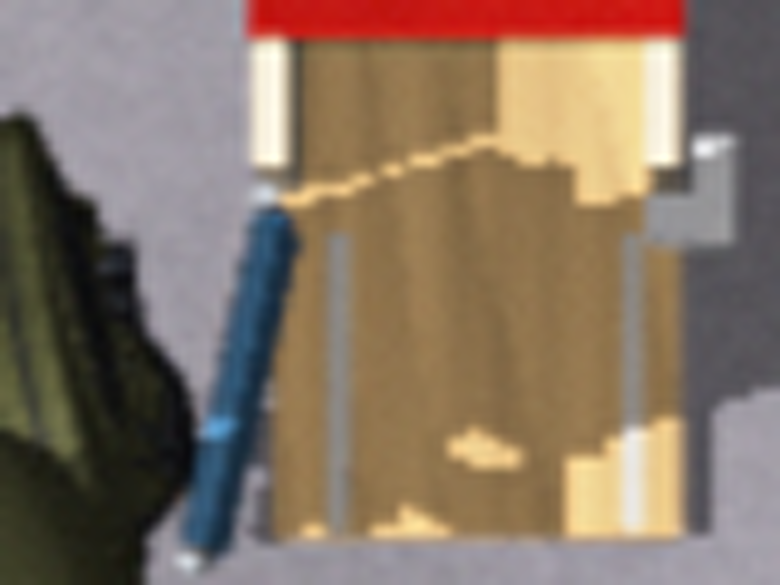

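arm_command:
  motion: [6,-2,0,0,0,0,0,6,-2,30,0,0,0,0,6,-2,70,0,0,0,0,5,-2,105,0,0,0,30,0,-30,130,0,0,4,60,0,-70,138,0,0,10,100,-5,-110,138,0,0,17,100,-10,-150,138,0,0,24,100,-10,-190,138,0,0,31,100,-10,-230,138,0,0,38,100,-10,-270,138,0,0,45,100,-10,-310,138,0,0,52,100,-10,-350,138,0,0,59,100,-10,-390,130,0,0,65,100,-10,-425,110,0,0,67.5,100,-10,-445,90,0,0,67.5,100,-10,-452,80,0,0,67.5,100,-10,-452,80,0,0,67.5,100,-10,-452,80,0,0,67.5,100]

```text
clock: 6.08
tool_pos: [0.4641, -0.3197, 0.14]
tcp_rot: [-0.594, -3.078, -0.007]
wrist_force: [-0.6, -0.3, -0.1]
finger_gap: 0.0856
```

```bash
python3 snap.py e 250,100,450,250 210,90,450,270
```

```text
6.08 [ 464.1 -319.7  140. ] [-0.594 -3.078 -0.007] q [-35.  22. -12.  57.   0. -13.] F [-0.6 -0.3 -0.1] gap 85.6
top [250, 100, 450, 250] 3.9
side [210, 90, 450, 270] 3.25
```

View pics/top_e.png

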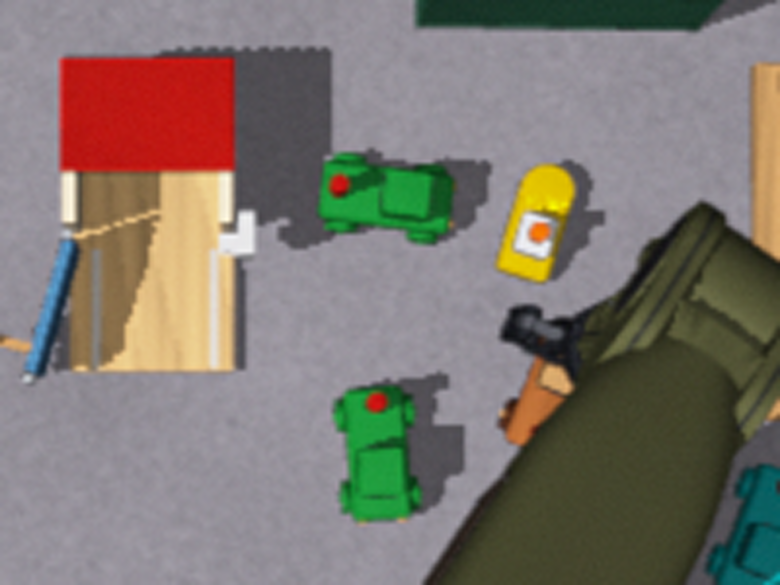

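View pics/side_e.png

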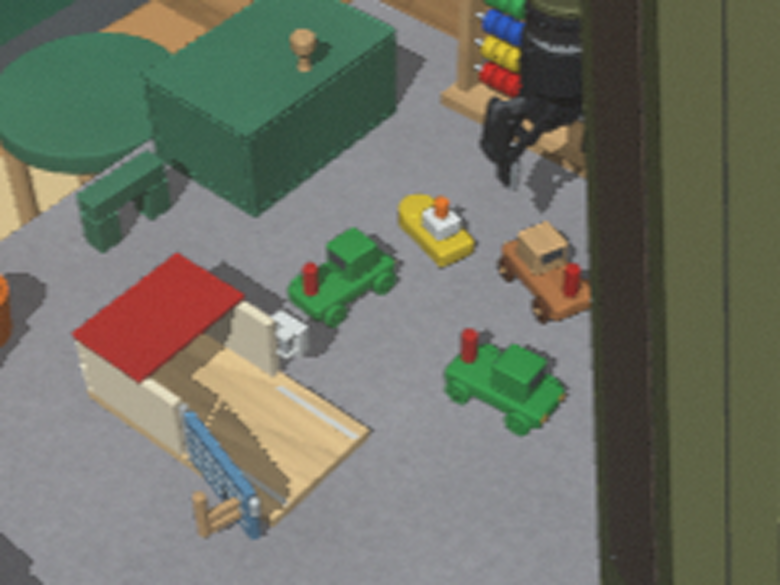

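arm_command:
  motion: [0,0,-30,0,0,0,100,0,0,-60,0,0,0,100,0,0,-85,0,0,0,100,0,0,-100,0,0,0,100,0,0,-106,0,0,0,100,0,0,-106,0,0,0,100,0,0,-106,0,0,0,70,0,0,-106,0,0,0,40,0,0,-106,0,0,0,0,0,0,-106,0,0,0,0,0,0,-106,0,0,0,0,0,0,-106,0,0,0,0]
  grip_force: 40

```text
clock: 7.18
tool_pos: [0.4675, -0.322, 0.0377]
tcp_rot: [0.593, 3.083, -0.001]
wrist_force: [-0.1, 0.8, 6.4]
finger_gap: 0.0372
```

```bash
python3 snap.py f 350,150,450,250 350,120,420,200
```

```text
7.18 [ 467.5 -322.    37.7] [ 5.930e-01  3.083e+00 -1.000e-03] q [-35.  27. -20.  42.   0. -13.] F [-0.1  0.8  6.4] gap 37.2
top [350, 150, 450, 250] 5.9
side [350, 120, 420, 200] 7.375
```

View pics/side_f.png

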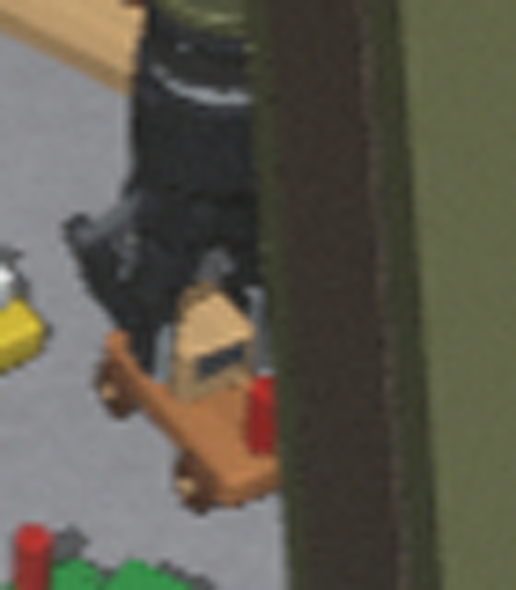

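arm_command:
  motion: [0,0,15,0,0,0,0,0,0,40,0,0,0,0,0,0,70,0,0,0,0,0,0,95,0,0,0,0,4,15,110,0,0,1,0,10,40,115,0,0,3,0,17,70,115,0,0,5,0,24,100,115,0,0,7,0,31,130,115,0,0,9,0,38,160,115,0,0,11,0,45,190,115,0,0,13,0,53,220,115,0,0,15,0,60,250,115,0,0,17,0,67,280,115,0,0,19,0,74,310,110,0,0,21,0,79,330,105,0,0,22.6,0,81,339,100,0,0,22.6,0,81,339,90,0,0,22.6,0,81,339,80,0,0,22.6,0,81,339,80,0,0,22.6,0]

```text
clock: 8.95
tool_pos: [0.5451, 0.0164, 0.1136]
tcp_rot: [0.021, -3.136, 0.001]
wrist_force: [-0.5, 0.1, -3.1]
finger_gap: 0.0375
```

```bash
python3 snap.py g
```

```text
8.95 [545.1  16.4 113.6] [ 2.100e-02 -3.136e+00  1.000e-03] q [  2.  21. -17.  52.  -0.   1.] F [-0.5  0.1 -3.1] gap 37.5
top (240, 100, 440, 230) 3.9
side (210, 90, 450, 270) 3.25
```

View pics/side_g.png

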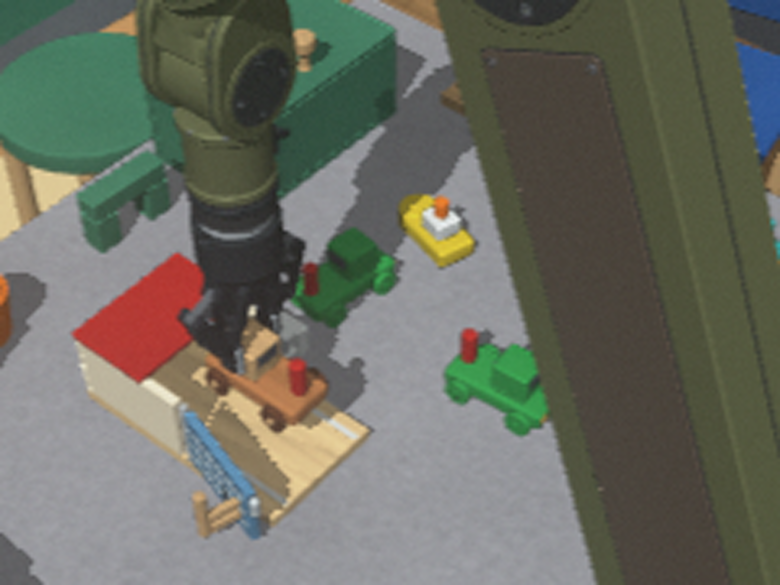

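View pics/top_g.png

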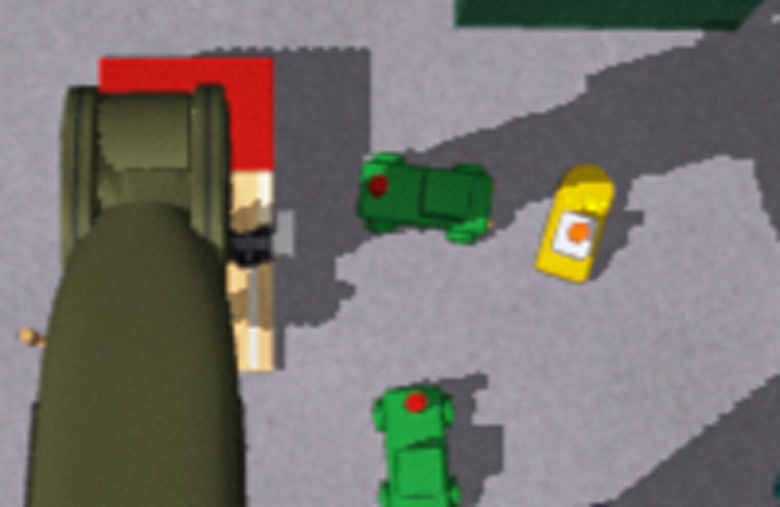

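arm_command:
  motion: [0,0,-15,0,0,0,0,0,0,-30,0,0,0,0,0,0,-42,0,0,0,0,0,0,-52,0,0,0,0,0,0,-58,0,0,0,0,0,0,-62,0,0,0,0,0,0,-64,0,0,0,0,0,0,-66,0,0,0,0,0,0,-67,0,0,0,0,0,0,-67,0,0,0,0,0,0,-67,0,0,0,0]

```text
clock: 9.97
tool_pos: [0.548, 0.0176, 0.0498]
tcp_rot: [-0.023, 3.14, -0.0]
wrist_force: [-0.1, -0.6, -1.3]
finger_gap: 0.0372
```

```bash
python3 snap.py i 240,100,340,200 220,150,330,250
```

```text
9.97 [548.   17.6  49.8] [-0.023  3.14  -0.   ] q [  2.  25. -22.  43.  -0.   1.] F [-0.1 -0.6 -1.3] gap 37.2
top [240, 100, 340, 200] 5.9
side [220, 150, 330, 250] 5.9
```

View pics/side_i.png

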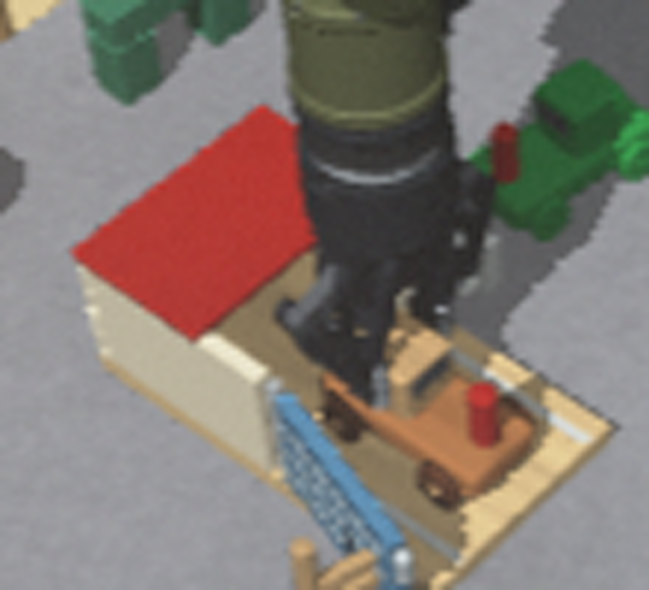

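arm_command:
  motion: [0,0,-1,0,0,0,0,0,0,-1,0,0,0,0,0,0,-1,0,0,0,20,0,0,-1,0,0,0,65,0,0,-1,0,0,0,65,0,0,-1,0,0,0,65,0,0,-1,0,0,0,65,0,0,15,0,0,0,65,0,0,40,0,0,0,65,0,0,70,0,0,0,65,-30,0,85,0,0,0,65,-60,0,85,0,0,0,65,-60,0,85,0,0,0,65]

```text
clock: 11.15
tool_pos: [0.4809, 0.0174, 0.1343]
tcp_rot: [0.023, -3.135, 0.0]
wrist_force: [-1.4, -0.5, -1.2]
finger_gap: 0.0557
```

```bash
python3 snap.py j 240,100,340,200 220,150,330,250
```

```text
11.15 [480.9  17.4 134.3] [ 0.023 -3.135  0.   ] q [  2.  15. -24.  52.   0.   1.] F [-1.4 -0.5 -1.2] gap 55.7
top [240, 100, 340, 200] 5.9
side [220, 150, 330, 250] 5.9
```

View pics/side_j.png

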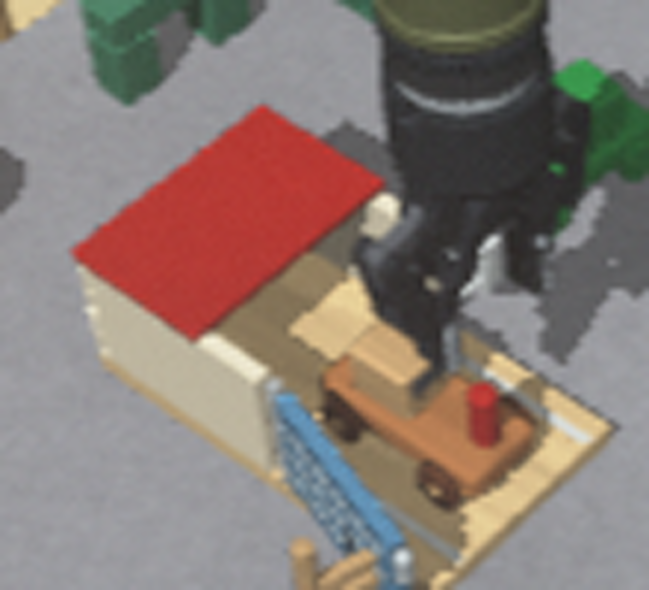

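View pics/top_j.png

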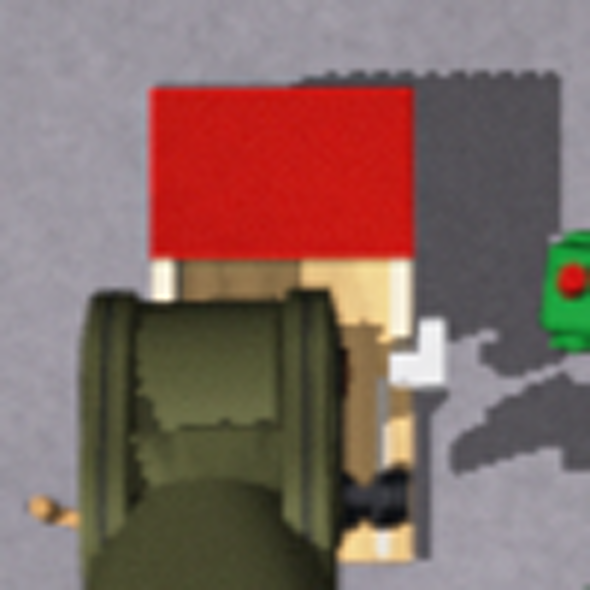

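Run:
```python
from h import *
p=np.load("pics/side_j.npy")
m=hsvmask(p,(0,180,60),(7,255,255),(295,208,310,230))
a,c,rc,b=blob(m);ys,xs=np.nonzero(b);print(a,c,ys.min(),ys.max(),xs.min(),xs.max())
print(ray("side",c,.062)*1e3, ray("side",(301.9,216.3),.08)*1e3)
print(r.get_state()["tool_pos"])
```

```text
3 [301.33333333 216.66666667] 216 217 301 302
[[503.12019684   6.18639485  62.        ]] [[492.05058419  14.41496058  80.        ]]
[0.48633065 0.01755735 0.13438888]
```

arm_command:
  motion: [4,-1,-20,0,0,0,55,4,-1,-45,0,0,0,55,4,-1,-65,0,0,0,55,4,-1,-78,0,0,0,55,4,-1,-84,0,0,0,55,4,-1,-84,0,0,0,55,4,-1,-84,0,0,0,30,4,-1,-84,0,0,0,0,4,-1,-84,0,0,0,0,4,-1,-84,0,0,0,0,4,-1,-84,0,0,0,0,4,-1,-84,0,0,0,0]
  grip_force: 60

```text
clock: 12.25
tool_pos: [0.4928, 0.0166, 0.0514]
tcp_rot: [-0.023, 3.139, 0.0]
wrist_force: [0.1, 0.1, 5.2]
finger_gap: 0.014
```

```bash
python3 snap.py k 240,100,340,200 220,150,330,250
```

```text
12.25 [492.8  16.6  51.4] [-0.023  3.139  0.   ] q [  2.  20. -30.  40.   0.   1.] F [0.1 0.1 5.2] gap 14.0
top [240, 100, 340, 200] 5.9
side [220, 150, 330, 250] 5.9
```

View pics/side_k.png

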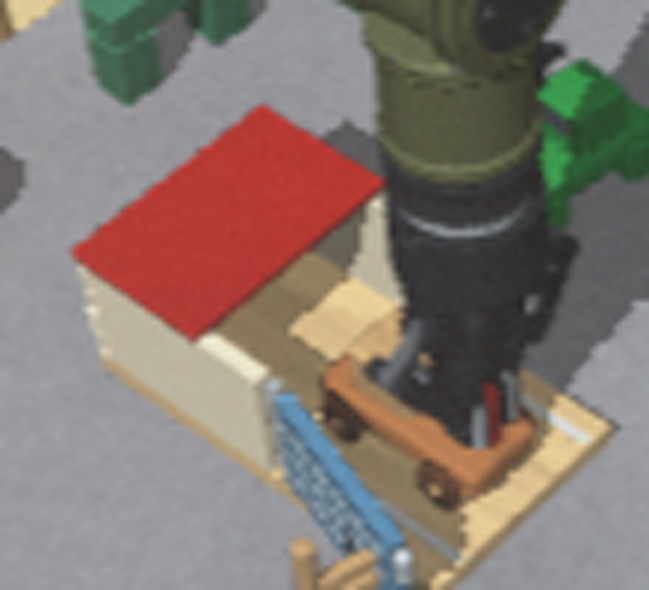

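arm_command:
  motion: [4,0,0,0,0,0,0,10,0,0,0,0,0,0,17,0,0,0,0,0,0,24,0,0,0,0,0,0,31,0.5,0,0,0,0,0,38,0.5,0,0,0,0,0,45,0.5,0,0,0,0,0,52,1,0,0,0,0,0,59,1,0,0,0,0,0,66,1,0,0,0,0,0,73,1,0,0,0,0,0,80,1,0,0,0,0,0,87,1.5,0,0,0,0,0,94,1.5,0,0,0,0,0,100,1.5,0,0,0,0,0,105,1.5,0,0,0,0,0,105,1.5,0,0,0,0,0,105,1.5,0,0,0,0,0,105,1.5,0,0,0,0,0]

```text
clock: 13.93
tool_pos: [0.5957, 0.0181, 0.0514]
tcp_rot: [0.023, -3.141, -0.0]
wrist_force: [-4.1, 0.7, 9.1]
finger_gap: 0.0145
```

```bash
python3 snap.py l 240,100,340,200 220,150,330,250
```

```text
13.93 [595.7  18.1  51.4] [ 0.023 -3.141 -0.   ] q [  2.  29. -15.  47.   0.   1.] F [-4.1  0.7  9.1] gap 14.5
top [240, 100, 340, 200] 5.9
side [220, 150, 330, 250] 5.9
```

View pics/side_l.png

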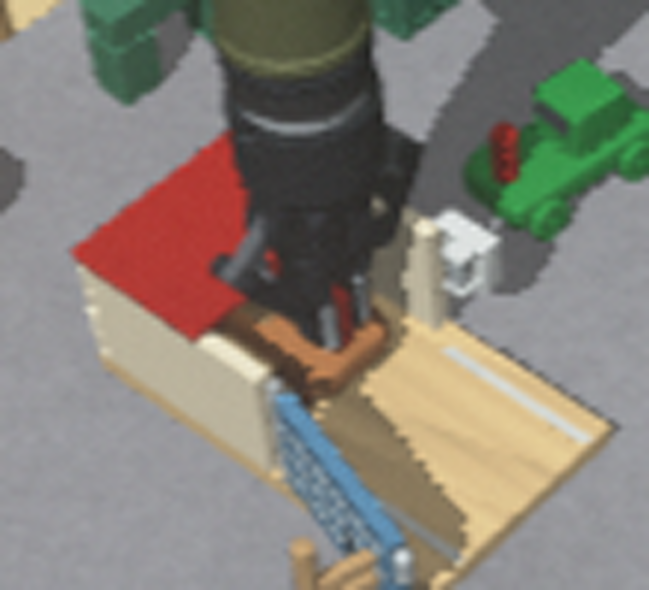

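arm_command:
  motion: [0,0,0,0,0,0,10,0,0,0,0,0,0,50,0,0,0,0,0,0,55,0,0,0,0,0,0,55,0,0,10,0,0,0,55,0,0,30,0,0,0,55,0,0,60,0,0,0,55,0,0,95,0,0,0,45,0,0,120,0,0,0,35,-30,20,130,0,0,-3,35,-60,50,130,0,0,-6,35,-90,80,130,0,0,-10,35,-110,110,120,0,0,-10,35,-110,110,120,0,0,-10,35]

```text
clock: 15.2
tool_pos: [0.4811, 0.1316, 0.1698]
tcp_rot: [-0.242, -3.127, -0.002]
wrist_force: [-1.3, -0.1, -0.8]
finger_gap: 0.0296
```

```bash
python3 snap.py m 220,100,320,200 220,150,330,250
```

```text
15.2 [481.1 131.6 169.8] [-2.420e-01 -3.127e+00 -2.000e-03] q [ 15.  15. -18.  58.   0.  24.] F [-1.3 -0.1 -0.8] gap 29.6
top [220, 100, 320, 200] 5.9
side [220, 150, 330, 250] 5.9
```

View pics/side_m.png

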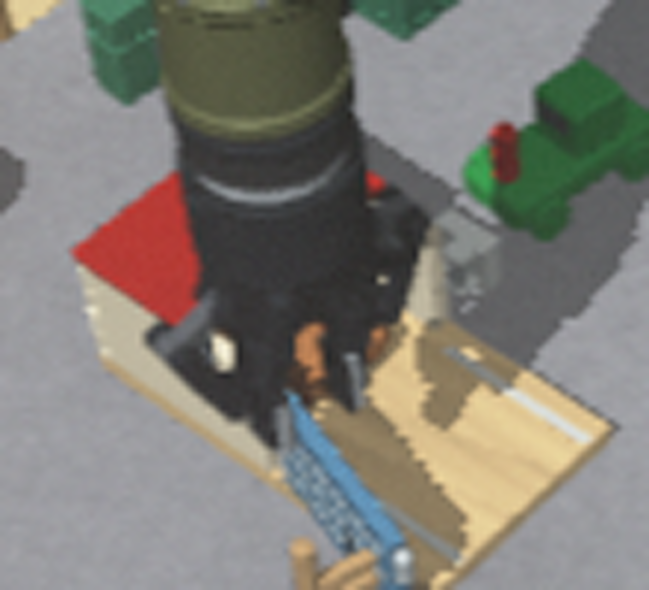

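View pics/top_m.png

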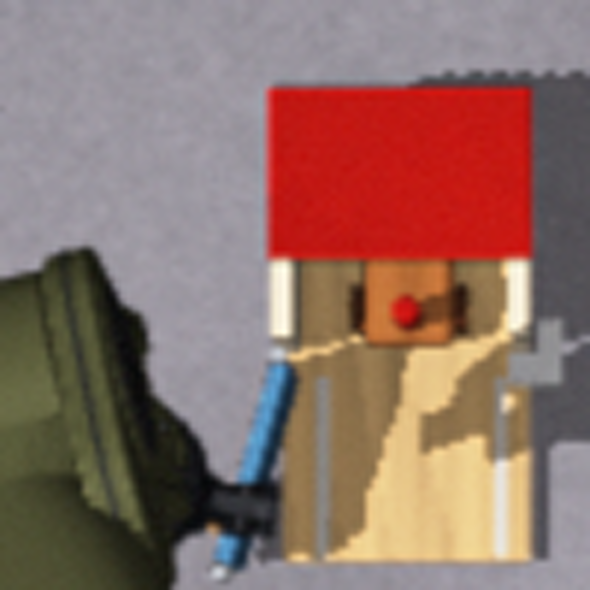

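Run:
```python
from h import *
print("tail",ray("top",(288.5,158.4),.044)*1e3,"peg",ray("top",(220+405/5.9,100+311/5.9),.08)*1e3)
print("handle top",ray("top",(247.1,186.1),.09)*1e3,"side",ray("side",(271.2,241.8),.09)*1e3)
# door edge panel ends top_m
W=ray("top",[(220+279/5.9,100+365/5.9),(220+229/5.9,100+563/5.9)],.084)*1e3
print(W, np.degrees(np.arctan2(W[0,0]-W[1,0],W[1,1]-W[0,1])))
x,y=-38.7,-95.6
for t in (1.7,1.75,1.8,1.85):
    c,s=np.cos(t),np.sin(t);print(t,567.1+c*x+s*y,80.7-s*x+c*y)
print(r.get_state()["tool_pos"])
```

```text
tail [[579.29879165  17.76453886  44.        ]] peg [[592.55776722  15.77248857  80.        ]]
handle top [[485.17634331 142.12108704  90.        ]] side [[488.69315595 142.3594477   90.        ]]
[[562.2952418   81.67959612  84.        ]
 [457.08377438 105.91772229  84.        ]] 77.02681297320926
1.7 477.28312604998086 131.3949618191627
1.75 479.929065832487 135.8205790641128
1.8 482.792887552667 140.10842356764527
1.85 485.86743314767 144.24777795156754
[0.48565811 0.12892615 0.17071886]
```

arm_command:
  motion: [-3,14,0,0,0,-4,35,-3,14,0,0,0,-4,35,-3,14,-10,0,0,-4,35,-3,14,-35,0,0,-4,35,-3,14,-60,0,0,-4,35,-3,14,-80,0,0,-4,35,-3,14,-95,0,0,-4,35,-3,14,-104,0,0,-4,35,-3,14,-108,0,0,-4,35,-3,14,-108,0,0,-4,35,-3,14,-108,0,0,-4,0,-3,14,-108,0,0,-4,0,-3,14,-108,0,0,-4,0,-3,14,-108,0,0,-4,0,-3,14,-108,0,0,-4,0]
  grip_force: 60

```text
clock: 16.55
tool_pos: [0.4846, 0.1422, 0.0633]
tcp_rot: [0.36, 3.118, 0.001]
wrist_force: [0.6, -0.6, 3.5]
finger_gap: 0.0098
```

```bash
python3 snap.py n 220,100,320,200 220,170,330,270
```

```text
16.55 [484.6 142.2  63.3] [3.600e-01 3.118e+00 1.000e-03] q [ 16.  21. -27.  42.  -0.  30.] F [ 0.6 -0.6  3.5] gap 9.8
top [220, 100, 320, 200] 5.9
side [220, 170, 330, 270] 5.9
```

View pics/side_n.png

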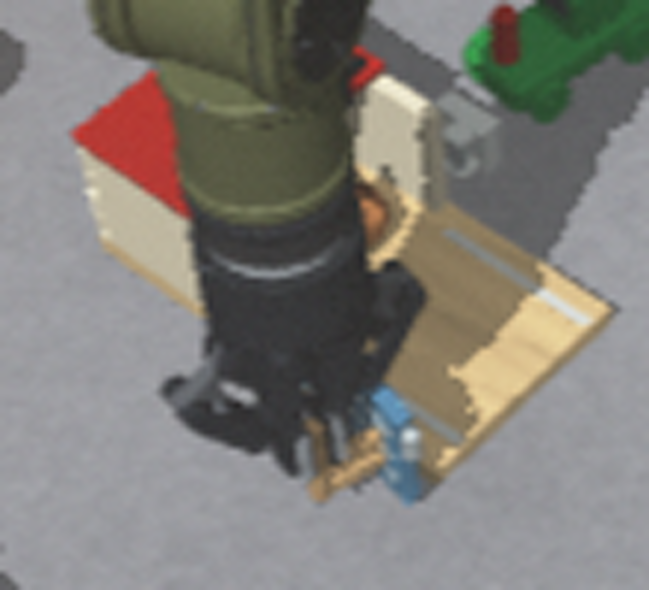

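View pics/top_n.png

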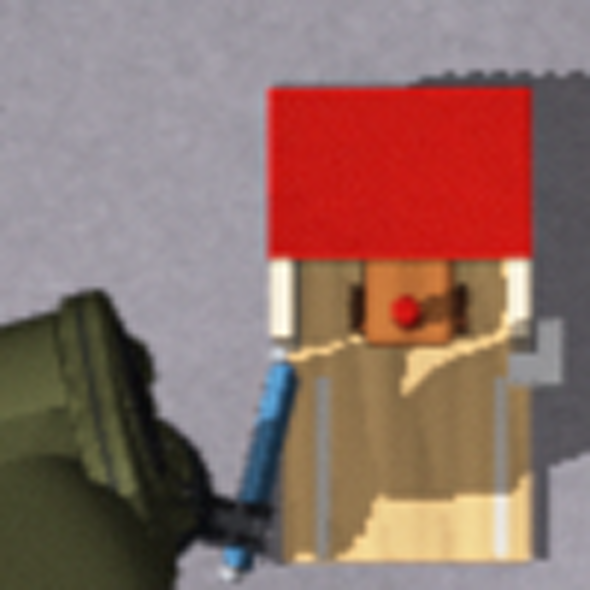

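```bash
python3 -c "
import numpy as np
x,y=-38.7,-95.6
h=lambda t:np.array([567.1+np.cos(t)*x+np.sin(t)*y,80.7-np.sin(t)*x+np.cos(t)*y])
t0=1.827
for k in range(1,21):
    t=t0-.085*k+.03*(k>=1);print(round(t,3),(h(t)-h(t0)).round(1),round(np.degrees(t0-t),1))
for t in (.15,.1,.05,0,-.02): print(t,(h(t)-h(t0)).round(1),round(np.degrees(t0-t),1))"
```

```text
1.772 [-3.3 -4.6] 3.2
1.687 [ -7.8 -12.1] 8.0
1.602 [-11.7 -20. ] 12.9
1.517 [-14.9 -28.2] 17.8
1.432 [-17.4 -36.6] 22.6
1.347 [-19.1 -45.1] 27.5
1.262 [-20.2 -53.8] 32.4
1.177 [-20.5 -62.6] 37.2
1.092 [-20.  -71.4] 42.1
1.007 [-18.8 -80. ] 47.0
0.922 [-16.9 -88.6] 51.9
0.837 [-14.2 -96.9] 56.7
0.752 [ -10.9 -105. ] 61.6
0.667 [  -6.9 -112.8] 66.5
0.582 [  -2.2 -120.3] 71.3
0.497 [   3.1 -127.2] 76.2
0.412 [   8.9 -133.8] 81.1
0.327 [  15.3 -139.8] 85.9
0.242 [  22.2 -145.2] 90.8
0.157 [  29.5 -150. ] 95.7
0.15 [  30.1 -150.4] 96.1
0.1 [  34.6 -152.9] 98.9
0.05 [  39.2 -155.2] 101.8
0 [  44.  -157.3] 104.7
-0.02 [  45.9 -158. ] 105.8
```

arm_command:
  motion: [-3,-5,0,0,0,3,0,-8,-12,0,0,0,8,0,-12,-20,0,0,0,13,0,-15,-28,0,0,0,18,0,-17,-37,0,0,0,23,0,-19,-45,0,0,0,28,0,-20,-54,0,0,0,32,0,-20.5,-63,0,0,0,37,0,-20,-71,0,0,0,42,0,-19,-80,0,0,0,47,0,-17,-89,0,0,0,52,0,-14,-97,0,0,0,57,0,-11,-105,0,0,0,62,0,-7,-113,0,0,0,66.5,0,-2,-120,0,0,0,71,0,3,-127,0,0,0,76,0,9,-134,0,0,0,81,0,15,-140,0,0,0,86,0,15,-140,0,0,0,86,0]

```text
clock: 18.23
tool_pos: [0.5026, 0.0028, 0.0632]
tcp_rot: [-1.864, 2.52, -0.002]
wrist_force: [4.7, 4.7, 2.8]
finger_gap: 0.0098
```

```bash
python3 snap.py o 220,100,320,200 220,150,330,250
```

```text
18.23 [502.6   2.8  63.2] [-1.864e+00  2.520e+00 -2.000e-03] q [  0.  20. -28.  42.   0. -73.] F [4.7 4.7 2.8] gap 9.8
top [220, 100, 320, 200] 5.9
side [220, 150, 330, 250] 5.9
```

View pics/side_o.png

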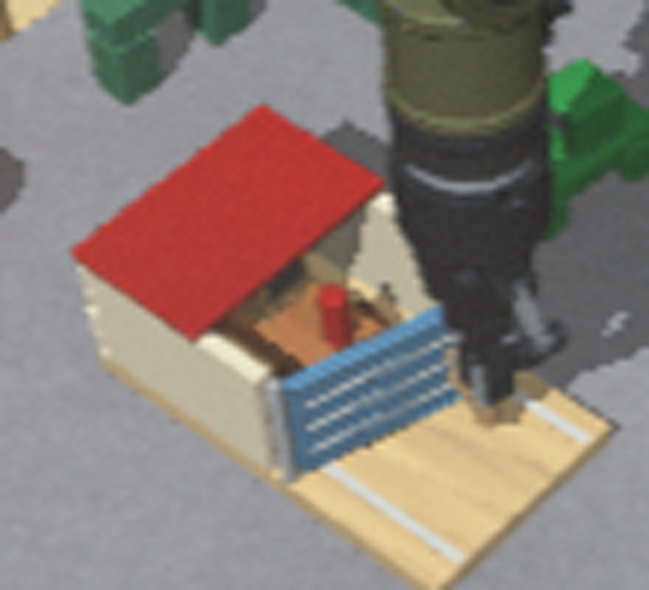

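arm_command:
  motion: [7,-5,0,0,0,5,0,14,-10,0,0,0,10,0,19,-13,0,0,0,13,0,24,-15,0,0,0,16,0,29,-17,0,0,0,18.7,0,31,-17,0,0,0,18.7,0,33,-17,0,0,0,18.7,0,33,-17,0,0,0,18.7,0,33,-17,0,0,0,18.7,0]

```text
clock: 19.08
tool_pos: [0.5298, -0.0132, 0.0632]
tcp_rot: [-2.251, 2.19, 0.007]
wrist_force: [-5.6, 4.9, 11.4]
finger_gap: 0.0099
```

```bash
python3 snap.py p 220,100,320,200 220,150,330,250
```

```text
19.08 [529.8 -13.2  63.2] [-2.251  2.19   0.007] q [ -2.  23. -23.  44.   0. -93.] F [-5.6  4.9 11.4] gap 9.9
top [220, 100, 320, 200] 5.9
side [220, 150, 330, 250] 5.9
```

View pics/side_p.png

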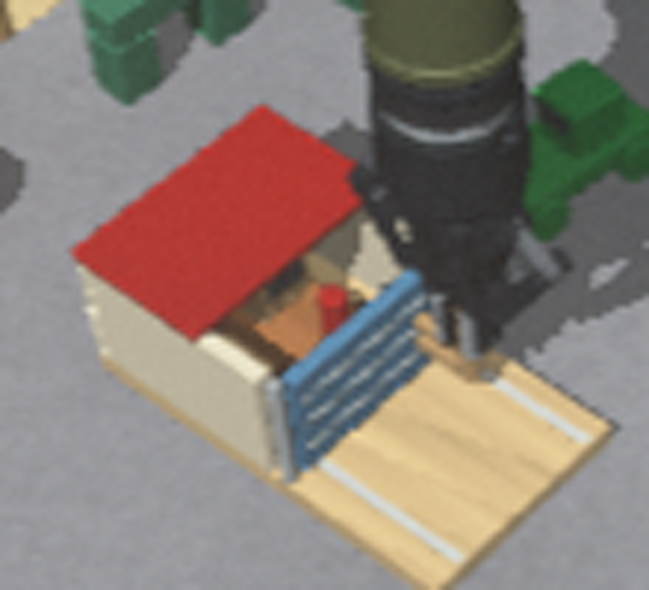

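arm_command:
  motion: [2,0,0,0,0,0,0,4,0,0,0,0,0,0,5,0,0,0,0,0,0,5,0,0,0,0,0,0,5,0,0,0,0,0,0]

```text
clock: 19.6
tool_pos: [0.5298, -0.0133, 0.063]
tcp_rot: [2.248, -2.187, -0.016]
wrist_force: [-14.8, 3.9, 20.8]
finger_gap: 0.0099
```

```bash
python3 snap.py q 220,100,320,200 220,150,330,250
```

```text
19.6 [529.8 -13.3  63. ] [ 2.248 -2.187 -0.016] q [ -2.  23. -23.  45.   0. -93.] F [-14.8   3.9  20.8] gap 9.9
top [220, 100, 320, 200] 5.9
side [220, 150, 330, 250] 5.9
```

View pics/side_q.png

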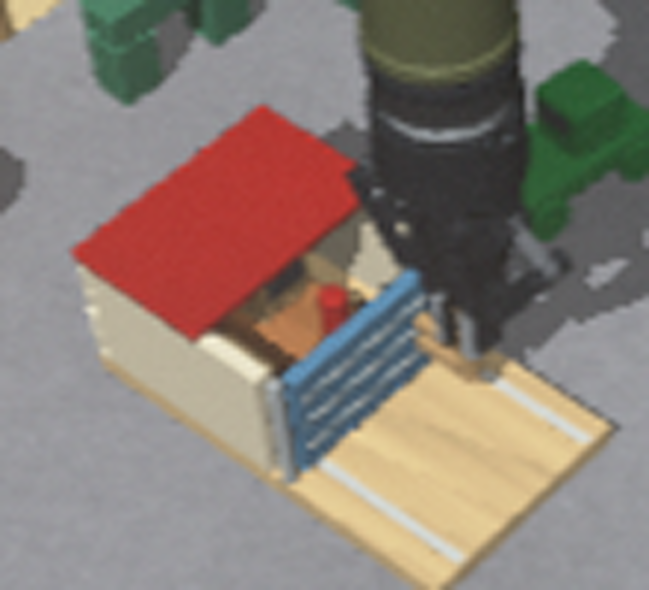

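arm_command:
  motion: [-3,0,0,0,0,0,0,-6,0,0,0,0,0,0,-6,0,0,0,0,0,15,-6,0,0,0,0,0,35,-6,0,0,0,0,0,35,-6,0,0,0,0,0,35,-6,0,15,0,0,0,35,-6,0,40,0,0,0,35,-6,0,75,0,0,0,35,-30,-20,110,0,0,0,35,-70,-50,130,0,0,0,35,-110,-90,150,0,0,0,35,-140,-130,160,0,0,0,35,-160,-170,160,0,0,0,35,-160,-200,160,0,0,0,35,-160,-200,160,0,0,0,35,-160,-200,160,0,0,0,35]

```text
clock: 21.12
tool_pos: [0.3752, -0.2196, 0.223]
tcp_rot: [2.242, -2.198, 0.004]
wrist_force: [-0.6, -0.6, 0.8]
finger_gap: 0.0295
```

```bash
python3 snap.py s 250,105,370,205 220,140,400,260
```

```text
21.12 [ 375.2 -219.6  223. ] [ 2.242 -2.198  0.004] q [ -30.    6.  -20.   63.   -0. -121.] F [-0.6 -0.6  0.8] gap 29.5
top [250, 105, 370, 205] 5.9
side [220, 140, 400, 260] 4.333333333333333
```

View pics/side_s.png

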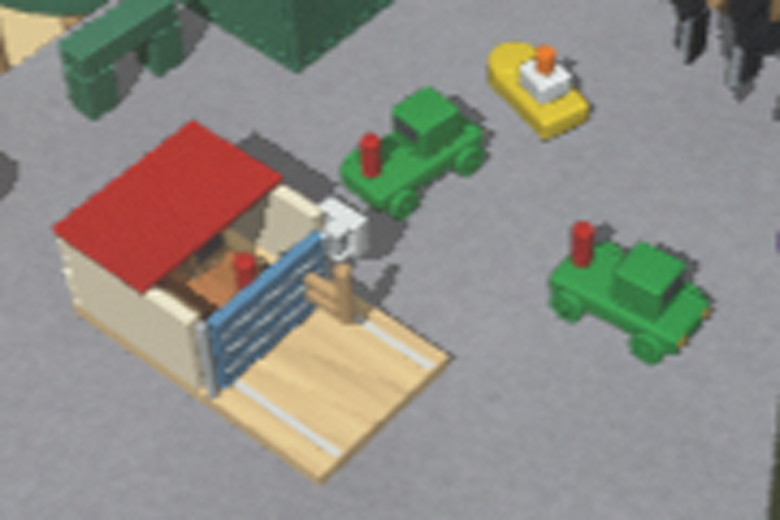

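View pics/top_s.png

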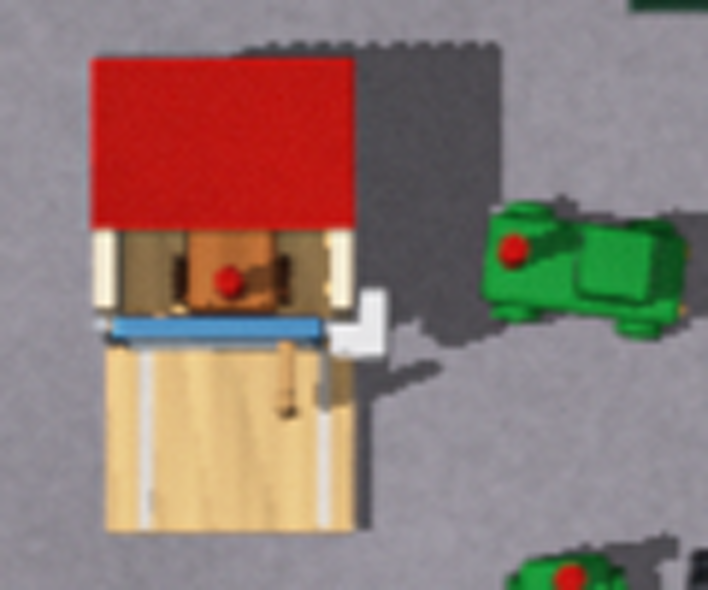

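Run:
```python
from h import *
for t in("top0_p","top_s"):
    p=np.load(f"pics/{t}.npy")
    a,c,rc,b=blob(hsvmask(p,(95,80,80),(115,255,255),(262,150,312,175)));print("door",t,a,c.round(2),rc)
for t in("side0_p","side_s"):
    p=np.load(f"pics/{t}.npy")
    a,c,rc,b=blob(hsvmask(p,(95,80,60),(115,255,255),(262,185,300,235)));print("door",t,a,c.round(2))
for t in("top0_p","top_s"):
    p=np.load(f"pics/{t}.npy")
    for n,lo,hi,bx in(("boat",(22,150,120),(34,255,255),(365,130,410,180)),("cube",(155,60,80),(178,255,255),(185,170,220,210)),("dome",(55,60,20),(90,255,255),(180,125,215,160))):
        a,c,_,_=blob(hsvmask(p,lo,hi,bx));print(n,a,c.round(1))
p=np.load("pics/top_s.npy")
a,c,_,_=blob(hsvmask(p,(0,200,100),(4,255,255),(280,145,296,158)));w=ray("top",c,.08)[0]*1e3;print("peg",a,c,w, "tail garage x",w[0]-568-14)
```

```text
door top0_p 130 [286.56 160.34] ((286.5, 160.5), (3.0, 35.0), 90.0)
door top_s 130 [286.87 160.34] ((286.5, 160.5), (3.0, 35.0), 90.0)
door side0_p 169 [278.54 208.88]
door side_s 170 [278.84 208.46]
boat 263 [387.2 155.2]
cube 283 [201.6 191.9]
dome 372 [196.3 143.4]
boat 263 [387.2 155.2]
cube 286 [201.6 191.9]
dome 375 [196.4 143.5]
peg 17 [288.41176471 152.11764706] [594.42246485  16.5314402   80.        ] tail garage x 12.422464853934912
```

The door's outline matches its starting position and the bystanders haven't moved. The tail is about 12 mm behind the doorway, which puts the nose at about 122 mm. I'm handing it in.

```bash
python3 -c "
from station import r
print(r.finish_job())"
```

```text
the job is handed in; nothing more can be done
None
```

The car is inside the garage and the door is shut. I handed the job in at about 21 s; no verdict was reported.

**What I did:**
1. I pulled the door open by its handle to about 1.8 rad.
2. I lifted the brown car by its cab, set it on the plywood floor with its nose in the doorway, and let go.
3. I took it by the red peg and slid it about 105 mm inside.
4. I swung the door shut by the handle and pressed until the handle stopped moving at about 15 N, then backed the arm away.

**Last checks:**
- **Door:** its outline in both views matches the shut starting pictures to within half a pixel.
- **Car:** it stands upright, with its tail about 12 mm behind the doorway and its nose at about x = 122 mm, under the 136 mm limit.
- **Bystanders:** the boat, cube and dome are where they started, to within about 0.1 pixel.
- **Robot:** it touches nothing.

**What went wrong or disagreed:**
- During opening, the handle slipped out of the pads near the end, but the door was already wide open and stayed there. When closing, I turned the gripper with the door and the grip held.
- The side view at the end of the closing push first made the door's edge look about 4 pixels off. The gripper was probably in the way, because the clear view afterwards showed no difference.

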